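# Reset the brew stand to its height mark

### The arm

A 6-joint arm with a two-finger parallel gripper is mounted at the origin on a cart in front of the work surface, level with it; the furniture and walls round the work are solid. World frame = base frame: x ahead of the robot, y to its left, z up, the work surface at z = 0. Lengths are in mm, angles in rad, forces in N, time in s.
With the tool pointing down it reaches from about 300 to 775 mm from the base axis. Payload 14.6 kg.
Tool frame: the origin (TCP) lies between the finger pads; the fingertips stand manip.tip_reach ahead of it and the grasp point (between the pads) lies 5 mm behind it (manip.tip_reach is the distance from the TCP to the fingertips, in mm); z points along the fingers, y is the line along which they close (so a half turn about z gives the same grasp; the last joint's range is limited). The gripper opens to 94 mm and grips with 3 to 60 N. Pads are 16 mm wide; open, the fingers measure 119 mm over their backs; the gripper's body (75 mm by 177 mm) begins 78 mm behind the grasp point.
Start: joints at [-1.366, 0.3, 1.521, -0, 1.321, -0.067], TCP at [147.649, -529.801, 219.446] pointing down, gripper open.
Joint ranges: [-3.03, 3.03], [-0.79, 2.21], [0.23, 2.52], [-1.04, 4.18], [0, 3.07], [-2.55, 2.55]. Speed limits (rad/s): [2.22, 2.22, 2.57, 3.14, 3.14, 3.14].

### API

Orientations are given as [roll, pitch, yaw] about the fixed x, y, z axes, in that order (R = Rz(yaw) Ry(pitch) Rx(roll)).
In Python, from cell import manip gives the robot as it stands. The module is installed in compiled form; this text tells all that it offers.
- The arm moves only by the shell command python3 -m creep 'ROWS' [FORCE]. ROWS is JSON, a list of rows, each a list of 3 entries, a list of its own where there are three numbers: the opening, from -1 (shut) to 1 (fully open), then the shift along the tool's x, y, z in cm, then the turn about the tool's z in units of 5 degrees (1.0 is 5 degrees). In form: [[grip, [tx, ty, tz], roll], ...]. A call has 1 to 12 rows; each row is the pose to reach, as a shift and turn from the pose commanded when the call began, along the tool's axes at that moment; what a row does not reach only later rows make up. A row lasts 1/10 s, in which the tool goes at most 50 mm and 8.59 degrees, less where a joint would pass 70% of its speed; a pose out of reach is approached as far as the arm can. A call with a gripper value outside its range is refused whole. The fingers move at their own pace and stop on an object; FORCE is the grip in N (left out, the last holds). Time passes only in rows, so rows that repeat a pose let the fingers close. It gives the time, the measured TCP pose, the force, the opening and the grip force at its end, in the units of the state.
- manip.read_state(): the state, without advancing time (a new reading comes with each control period).
- manip.camera(name): name is "scene" or "top" or "wrist"; returns the picture (400x640x3 uint8, red, green, blue); there is no depth.
- manip.camera_params(name): a dict with "fovy" (degrees; the focal length in pixels is half the picture's height over the tangent of half this angle, whatever the lens; pixels are square), "cx", "cy" (the principal point, pixels), "origin" and "attitude" of the camera in the world. Camera axes: x right, y down, z forward; pixel columns grow to the right and rows downward; lengths in mm; the calibration is good to about 2 mm. The wrist camera is an equidistant fisheye: a pixel r from the principal point sees the ray r / f radians off the axis. A picture is of the moment at which its call begins: read the wrist's pose just before it. camera_params takes no time and is no camera call; for the wrist camera it gives the pose at the moment of the call.
- manip.sign_off(): hands the job in; it is judged then, once.
The state is a dict: "clock": time; "joints": joint angles; "qd": joint speeds; "effort": joint torques, N m; "eef_pos": TCP position; "eef_rot": TCP orientation; "wrist_force": force on the tool from outside, world axes, zero at the start; "moment": the same for the moment, N m; "finger_gap": finger opening in mm; "finger_force": force on a finger pad.
Only numpy, scipy, OpenCV 4.12 (cv2) and the standard library are available. Lean on these libraries where they do the work, as an engineer would, in place of code of your own. Each camera call takes 0.05 s, during which the arm holds its last target. There are 200 camera calls.

### The job

The brew is finished: lift the used metal filter out of the brew stand's ring by its black handle and drop it into the wire washing-up basket. Then grip the stand's orange cam lever, raise the empty arm by it until the top edge of the collar is level with the lower edge of the red band on the post, and hold it at that height while you swing the lever fully closed; the arm slides down if you let go of it unlocked, and do not swing the lever closed anywhere else on the post. Finish still gripping the closed lever with the arm at the band, and leave the glass tumbler where it stands.

Things in the scene. Friction and masses are not known exactly. Their poses are not given: they have to be found in the camera images.
- brew_stand: Fixed brew stand: dark wooden base 18 mm thick with an upright dark square steel post 16 x 16 mm, 236 mm high. Origin at the foot of the post, on its axis, on the worktop; z up. The base reaches from x = -56 to 56 and y = -47 to 138 mm; the arm's ring lies over its +y end, the cam lever on the -x side of the post. Right of it the tap's tall arch stands over the sink: come in from the front.
- brew_arm: Arm that slides up and down the post (cannot turn): aluminium collar 44 x 44 x 40 mm high, flat steel ring (outer 89, hole 71, 8 mm thick, top 34 mm above the collar's lower edge) centred 88 mm from the post to the stand's +y, and the lever; 0.4 kg. Origin on the post's axis at the collar's lower edge. Starts at the bottom; with the lever open it slides freely (105 mm) and drops when let go.
- collar_top (a point): Centre of the collar's top edge, 40 mm above brew_arm's origin.
- red_band: Red band 8 mm high, 19 mm wide, round the post, the length mark, fixed at a height that differs from day to day, 50 to 90 mm above the collar's top edge at the start. Origin on the post's axis at the band's LOWER edge, to which the collar's top edge is to be raised.
- lever_pin (a point): The pin on which the cam lever turns (vertical axis): on the arm, 19 mm from the post's axis towards the stand's -x, 20 mm above the collar's lower edge.
- lever_grip (a point): Where to grip the lever's orange handle: 80 mm from the pin, 7 mm below the handle's top. The handle is an upright fin 11 mm thick, 34 mm high, 56 to 102 mm from the pin, its lower edge 10 mm above the collar's lower edge, free air below. The point's -x axis points from the pin to the lever's tip; grip across its y. Moves with lever and arm.
- cam_lever (a joint): Angle of the cam lever. 0 = open, pointing to the stand's -x; grows anticlockwise seen from above up to its closed stop at 1.5 rad (pointing to the stand's -y). From about 0.65 rad on its cam presses on the post and clamps the arm, and it takes a few newtons more at the handle; closed, friction keeps it closed. Starts at 0 to 0.3 rad and stays where it is left.
- filter: Loose used metal filter, 0.11 kg: perforated steel cup 63 mm wide, 47 mm high, its rim 81 mm wide resting on the ring; above it on a wire bail a black handle 13 mm wide, 48 mm long, 16 mm high. It hangs in the ring: lift it straight up by at least 50 mm. Origin at the centre of its underside, z up, handle's length along its y (grip across its x).
- filter_handle (a point): Middle of the filter's black handle, 79 mm above the filter's underside and 32 mm above its rim.
- filter_middle (a point): Middle of the filter's cup, on its axis, 30 mm above its underside.
- basket: Fixed open wire washing-up basket, 130 mm along its x, 160 mm along its y, 80 mm high, walls and floor 5 mm. Origin at the centre of its underside, z up.
- tumbler: Bystander: clear glass tumbler, 79 mm wide, 90 mm high, standing on the worktop left of the stand. Origin at the centre of its underside.

How it is judged (in metres and radians):
On the way, in this order (a step that is already met when the one before it is completed fails the run):
1. the used filter lies in the basket, released (x of filter_middle in the frame of basket between -0.065 and 0.065 m and y of filter_middle in the frame of basket between -0.08 and 0.08 m and z of filter_middle in the frame of basket below 0.075 m and contact force between the fingers and filter below 0.2 N), for 0.2 s.
2. the arm is held with the collar's top edge level with the red band's lower edge (within 6 mm) while the lever is still open (z of collar_top in the frame of red_band between -0.006 and 0.006 m and value of joint cam_lever below 0.6 rad and contact force between the fingers and brew_arm above 1 N), for 0.2 s.
At the end, for the whole second after the job is handed in: The cam lever is closed (beyond 1.3 rad of 1.5), the collar's top edge is within 6 mm of the red band's lower edge, the fingers still grip the lever (more than 2 N), the arm is still, and the filter rests inside the basket (value of joint cam_lever above 1.3 rad and z of collar_top in the frame of red_band between -0.006 and 0.006 m and contact force between the fingers and brew_arm above 2 N and linear speed of brew_arm below 0.02 m/s and x of filter_middle in the frame of basket between -0.065 and 0.065 m and y of filter_middle in the frame of basket between -0.08 and 0.08 m and z of filter_middle in the frame of basket below 0.075 m and linear speed of filter below 0.03 m/s); the arm keeps its last pose, push and grip.
It fails at once if the lever is swung closed (beyond 0.75 rad) while the collar's top edge is more than 10 mm from the red band's lower edge (value of joint cam_lever above 0.75 rad and (z of collar_top in the frame of red_band above 0.01 m or z of collar_top in the frame of red_band below -0.01 m)).
It fails at once if the tumbler is knocked over or moved by more than 30 mm (distance of tumbler from where it was at the start of the episode above 0.03 m or angle between tumbler's own z axis and vertical above 0.3 rad).
It also fails if it takes over 56 s, if anything falls off the work surface, if the arm or the gripper's body presses on something with over 40 N, if the wrist force passes 120 N, or if a joint passes its speed limit or range.

## Working session

There is one attempt and no reset: what is moved stays moved. The work goes in short steps, Python scripts to look and compute and a shell command to move; the robot and the scene stay as the last step left them, time stands still between calls to the robot, and variables do not carry over. Pictures are saved under pics/ and viewed, at most 10 in all, crops included, and the job is handed in when it is done.

```bash
mkdir -p pics; python3 - <<'E'
from cell import manip
import cv2
s=manip.read_state()
print({k:s[k] for k in ("clock","eef_pos","eef_rot","finger_gap","finger_force")},manip.tip_reach)
for n in("scene","top"):
    print(n,manip.camera_params(n)); cv2.imwrite(f"pics/{n}0.png",manip.camera(n)[:,:,::-1])
E
```

```text
{'clock': 0.0, 'eef_pos': array([ 147.59343987, -529.55872784,  218.87681959]), 'eef_rot': array([-3.14043255e+00, -1.00109420e-04,  2.71759332e-01]), 'finger_gap': 93.92591689275993, 'finger_force': 0.0} 14.0
scene {'fovy': 47.75818786745164, 'cx': 320.2219042029799, 'cy': 195.66839463355143, 'origin': array([261.96383741, 853.18380183, 715.26212097]), 'attitude': array([-2.29993673,  0.0166017 , -2.71051775])}
top {'fovy': 45.359237507779895, 'cx': 324.0314751588525, 'cy': 201.83651972510313, 'origin': array([ 478.42246712,  299.2185423 , 1118.24174923]), 'attitude': array([-3.07946617,  0.005174  , -1.57447965])}
```

View pics/scene0.png

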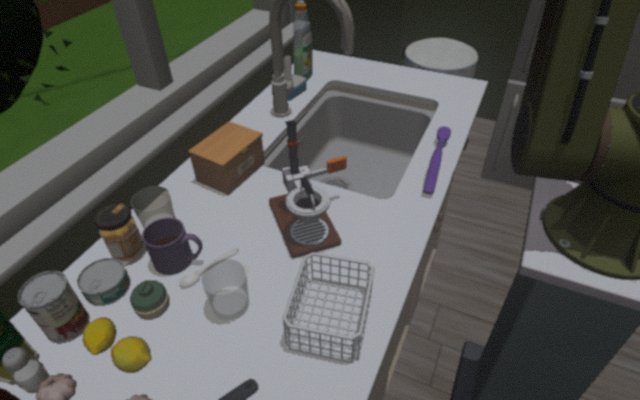

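View pics/top0.png

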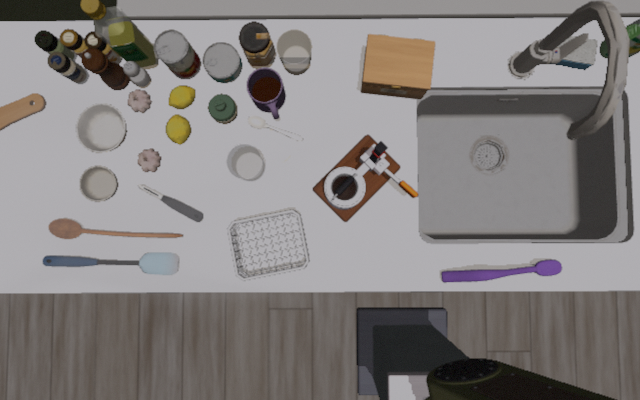

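The scene view shows the stand near (305,200), with the red band around (293,143) and the lever tip at (345,162). In the top view the basket is at about (270,243) and the tumbler at (247,163). Next I'll enlarge the stand.

```bash
python3 - <<'E'
import cv2,numpy as np
a=cv2.imread("pics/top0.png")[130:225,305:430]; b=cv2.imread("pics/scene0.png")[110:260,265:355]
cv2.imwrite("pics/ct.png",cv2.resize(a,None,fx=6,fy=6,interpolation=2))
cv2.imwrite("pics/cs.png",cv2.resize(b,None,fx=4,fy=4,interpolation=2))
E
cat > h.py <<'E'
import numpy as np,cv2
from cell import manip
from scipy.spatial.transform import Rotation as R
def cam(n):
    p=manip.camera_params(n); return p,R.from_euler('xyz',p["attitude"]).as_matrix(),200/np.tan(np.radians(p["fovy"]/2))
def ray(n,u,v):
    p,M,f=cam(n); return p["origin"],M@np.array([(u-p["cx"])/f,(v-p["cy"])/f,1])
def atz(n,u,v,z):
    o,d=ray(n,u,v); return (o+d*(z-o[2])/d[2])
def proj(n,X):
    p,M,f=cam(n); c=(np.atleast_2d(X)-p["origin"])@M; return c[:,:2]/c[:,2:]*f+[p["cx"],p["cy"]]
E
```

```text
(no output)
```

View pics/ct.png

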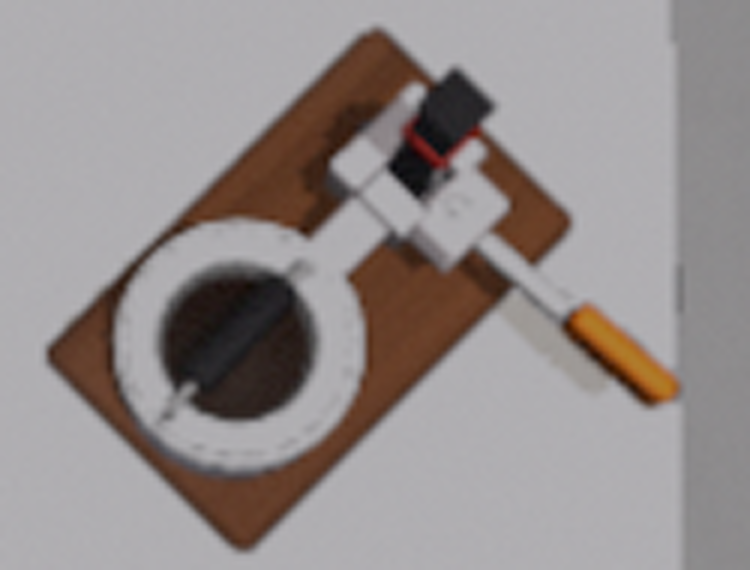

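View pics/cs.png

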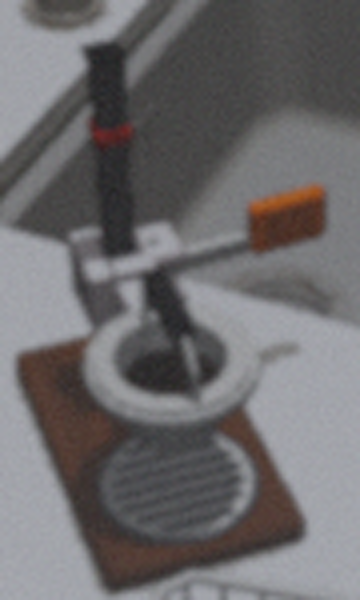

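```bash
cat > fit.py <<'E'
from h import *
from scipy.optimize import least_squares
t=lambda u,v:((u+.5)/6-.5+305,(v+.5)/6-.5+130)
s=lambda u,v:((u+.5)/4-.5+265,(v+.5)/4-.5+110)
def lev(a,r,w,z):
    d=np.array([-np.cos(a),-np.sin(a)]);n=np.array([d[1],-d[0]])
    return [*(np.array([-19,0])+r*d+w*n),z]
# (cam,pixel,local pt fn of z0,b,a)
O=[("top",t(572,222),lambda z,b,a:[-56,-47,18]),("top",t(378,26),lambda z,b,a:[56,-47,18]),
("top",t(45,352),lambda z,b,a:[56,138,18]),("top",t(245,552),lambda z,b,a:[-56,138,18]),
("top",t(456,105),lambda z,b,a:[0,0,236]),("scene",s(103,48),lambda z,b,a:[0,0,236]),
("top",t(240,345),lambda z,b,a:[0,88,z+30]),("top",t(628,352),lambda z,b,a:lev(a,79,0,z+44)),
("scene",s(288,194),lambda z,b,a:lev(a,79,0,z+44)),("scene",s(289,241),lambda z,b,a:lev(a,79,0,z+10)),
("scene",s(305,537),lambda z,b,a:[-56,138,18]),("scene",s(17,352),lambda z,b,a:[56,-47,18]),("scene",s(108,588),lambda z,b,a:[56,138,18]),
("scene",s(114,145),lambda z,b,a:[0,9.5,b]),("scene",s(110,124),lambda z,b,a:[0,9.5,b+8])]
def pred(q):
    x,y,w,z,b,a,*o=q; c,sn=np.cos(w),np.sin(w); out=[]
    for n,px,f in O:
        l=f(z,b,a); P=[x+c*l[0]-sn*l[1],y+sn*l[0]+c*l[1],l[2]]
        k=(n=="scene")*2
        out.append(proj(n,P)[0]+o[k:k+2])
    return np.array(out)
px=np.array([o[1] for o in O])
r=least_squares(lambda q:np.r_[(pred(q)-px).ravel(),np.array(q[6:])/1.5],[530,200,.8,60,170,.1,0,0,0,0],loss="soft_l1")
print(np.round(r.x,2)); print(np.round(pred(r.x)-px,1).tolist())
print(atz("top",247,163,90),atz("top",247,163,45))
for u,v in((231,222),(298,209),(309,264),(241,279)):print(atz("top",u,v,80))
E
python3 fit.py
```

```text
Traceback (most recent call last):
  File "fit.py", line 24, in <module>
    r=least_squares(lambda q:np.r_[(pred(q)-px).ravel(),np.array(q[6:])/1.5],[530,200,.8,60,170,.1,0,0,0,0],loss="soft_l1")
  File "fit.py", line 24, in <lambda>
    r=least_squares(lambda q:np.r_[(pred(q)-px).ravel(),np.array(q[6:])/1.5],[530,200,.8,60,170,.1,0,0,0,0],loss="soft_l1")
                                    ~~~~^^^
  File "fit.py", line 21, in pred
    out.append(proj(n,P)[0]+o[k:k+2])
               ~~~~^^^^^
  File "h.py", line 11, in proj
    p,M,f=cam(n); c=(np.atleast_2d(X)-p["origin"])@M; return c[:,:2]/c[:,2:]*f+[p["cx"],p["cy"]]
          ~~~^^^
  File "h.py", line 5, in cam
    p=manip.camera_params(n); return p,R.from_euler('xyz',p["attitude"]).as_matrix(),200/np.tan(np.radians(p["fovy"]/2))
ValueError: time passes only in moves, steps and waits
```

```bash
python3 - <<'E'
t=open("h.py").read()
t=t.replace("def cam(n):","import functools\n@functools.cache\ndef cam(n):")
open("h.py","w").write(t)
E
python3 fit.py 2>&1 | tail -8
```

```text
[ 6.3472e+02  1.9981e+02  7.7000e-01  7.9640e+01  1.9187e+02 -3.1370e+01
  1.0200e+00 -2.0000e-02  1.3000e-01  3.7000e-01]
[[1.8, 0.1], [-0.0, -1.3], [-1.4, 0.0], [-0.6, 1.3], [0.1, 0.1], [0.3, 1.9], [0.0, -0.5], [-0.0, 0.2], [-0.1, -0.3], [-0.5, 0.3], [1.1, -2.5], [-1.6, 0.7], [-1.2, -0.9], [0.3, -1.1], [1.1, 0.9]]
[627.33191529 470.79641587  90.        ] [633.84879244 478.30535461  45.        ]
[499.99601123 506.40103636  80.        ]
[527.66428865 360.95511596  80.        ]
[408.84358825 337.26294728  80.        ]
[377.22053862 483.80976885  80.        ]
```

```bash
cat >> h.py <<'E'
def go(x,y,z,yaw):
    "shift (cm, tool axes) and roll units to a tool-down pose"
    s=manip.read_state(); M=R.from_euler('xyz',s["eef_rot"]).as_matrix()
    d=M.T@(np.array([x,y,z])-s["eef_pos"])/10; dy=(yaw-s["eef_rot"][2]+np.pi)%(2*np.pi)-np.pi
    print("shift",np.round(d,2),"roll",round(-np.degrees(dy)/5,2),"n",round(np.linalg.norm(d)/5,1),"t",s["clock"])
E
python3 -c "
from h import *
go(430,100,280,2.34);go(573.5,263,250,2.34)"
```

```text
shift [ 44.1  -53.08  -6.05] roll -23.7 n 13.9 t 0.1
shift [ 62.3  -64.92  -3.04] roll -23.7 n 18.0 t 0.1
```

```bash
python3 -m creep '[[1,[44.1,-53.1,-6],-23.7],[1,[44.1,-53.1,-6],-23.7],[1,[44.1,-53.1,-6],-23.7],[1,[44.1,-53.1,-6],-23.7],[1,[44.1,-53.1,-6],-23.7],[1,[44.1,-53.1,-6],-23.7],[1,[44.1,-53.1,-6],-23.7],[1,[44.1,-53.1,-6],-23.7],[1,[44.1,-53.1,-6],-23.7],[1,[44.1,-53.1,-6],-23.7],[1,[44.1,-53.1,-6],-23.7],[1,[44.1,-53.1,-6],-23.7]]' 20; python3 -c "
from h import *
go(573.5,263,260,2.34)"
```

```text
clock: 1.3
eef_pos: [392.3, 17.9, 271.7]
eef_rot: [3.141, 0.0, 2.078]
wrist_force: [1.2, -0.1, -0.3]
finger_gap: 93.9
finger_force: 0.0
shift [12.62 27.75  1.17] roll -3.0 n 6.1 t 1.3
```

```bash
python3 -m creep '[[1,[12.6,27.7,1.2],-3],[1,[12.6,27.7,1.2],-3],[1,[12.6,27.7,1.2],-3],[1,[12.6,27.7,1.2],-3],[1,[12.6,27.7,1.2],-3],[1,[12.6,27.7,1.2],-3],[1,[12.6,27.7,1.2],-3],[1,[12.6,27.7,1.2],-3],[1,[12.6,27.7,1.2],-3],[1,[12.6,27.7,1.2],-3]]'; python3 -c "
from h import *
go(573.5,263,260,2.34)
p=manip.camera_params('wrist');print(p);im=manip.camera('wrist');cv2.imwrite('pics/w1.png',im[:,:,::-1])"
```

```text
clock: 2.3
eef_pos: [574.2, 258.2, 260.4]
eef_rot: [3.141, 0.0, 2.333]
wrist_force: [-0.1, 0.1, 0.6]
finger_gap: 94.1
finger_force: 0.0
shift [0.39 0.28 0.04] roll -0.08 n 0.1 t 2.3
{'fovy': 65.70646984690485, 'cx': 318.0962129112376, 'cy': 194.85881974913755, 'origin': array([519.08409904, 314.05542515, 425.60895352]), 'attitude': array([ 2.87091476e+00, -1.29332887e-03,  7.61137934e-01])}
```

View pics/w1.png

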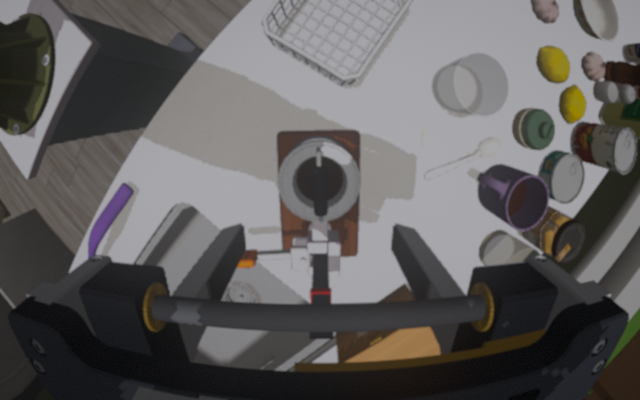

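The wrist view shows the handle centred near (320,186), the ring at (319,181), the lever tip at (238,258) and the band at (320,296).

```bash
cat >> h.py <<'E'
def wray(u,v,p=None):
    p=p or manip.camera_params("wrist"); M=R.from_euler('xyz',p["attitude"]).as_matrix(); f=200/np.tan(np.radians(p["fovy"]/2))
    a,b=u-p["cx"],v-p["cy"]; r=np.hypot(a,b); th=r/f
    return p["origin"],M@np.array([a/r*np.sin(th),b/r*np.sin(th),np.cos(th)])
def watz(u,v,z,p=None):
    o,d=wray(u,v,p); return o+d*(z-o[2])/d[2]
E
python3 -c "
from h import *
p=dict(fovy=65.70646984690485,cx=318.096,cy=194.859,origin=np.array([519.084,314.055,425.609]),attitude=[2.87091476,-.00129333,.761137934])
for a in((320,153,153),(321,217,153),(319,181,112),(281,131,18),(357,131,18),(277,254,18)):print(a,watz(*a,p).round(1))
go(573.5,263,140.6,2.34)"
```

```text
(320, 153, 153) [546.2 288.5 153. ]
(321, 217, 153) [588.3 245.9 153. ]
(319, 181, 112) [569.8 262.8 112. ]
(281, 131, 18) [502. 262.  18.]
(357, 131, 18) [574.4 331.   18. ]
(277, 254, 18) [616.  125.5  18. ]
shift [ 0.4   0.26 11.98] roll -0.08 n 2.4 t 2.35
```

```bash
python3 -m creep '[[1,[0.6,0.2,3],0],[1,[0.6,0.2,7],0],[1,[0.6,0.2,10],0],[1,[0.6,0.2,12],0],[1,[0.6,0.2,12],0],[-1,[0.6,0.2,12],0],[-1,[0.6,0.2,12],0],[-1,[0.6,0.2,12],0],[-1,[0.6,0.2,12],0],[-1,[0.6,0.2,12],0],[-1,[0.6,0.2,12],0],[-1,[0.6,0.2,12],0]]' 20
```

```text
clock: 3.55
eef_pos: [571.8, 265.0, 139.4]
eef_rot: [-3.142, -0.0, 2.334]
wrist_force: [-0.1, -1.5, 0.0]
finger_gap: 41.5
finger_force: 0.0
```

```bash
python3 -m creep '[[-1,[0,0,0],0],[-1,[0,0,0],0],[-1,[0,0,0],0],[-1,[0,0,0],0],[-1,[0,0,0],0],[-1,[0,0,0],0],[-1,[0,0,0],0],[-1,[0,0,0],0]]' 20
```

```text
clock: 4.35
eef_pos: [571.8, 265.0, 139.4]
eef_rot: [-3.142, -0.0, 2.334]
wrist_force: [-0.2, 0.3, -1.2]
finger_gap: 12.7
finger_force: 19.9
```

```bash
python3 -m creep '[[-1,[0,0,-2],0],[-1,[0,0,-5],0],[-1,[0,0,-9],0],[-1,[0,0,-12],0],[-1,[0,0,-12],0]]'; python3 -c "
from h import *
im=manip.camera('top');c=im[195:290,215:325];cv2.imwrite('pics/b1.png',cv2.resize(c[:,:,::-1],None,fx=6,fy=6,interpolation=2))
go(453.4,422,262,2.34)"
```

```text
clock: 4.85
eef_pos: [572.9, 265.4, 264.1]
eef_rot: [3.135, 0.003, 2.334]
wrist_force: [0.1, -0.3, -1.5]
finger_gap: 12.8
finger_force: 19.9
shift [19.55  2.24 -0.11] roll -0.07 n 3.9 t 4.9
```

View pics/b1.png

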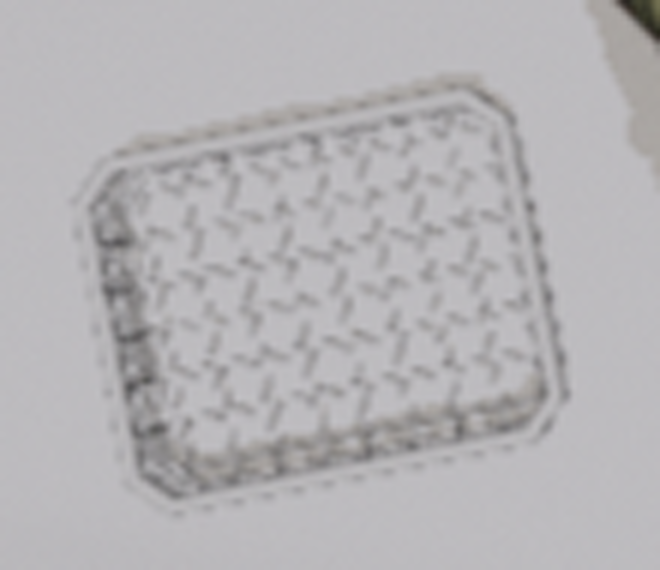

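The crop shows the basket rim centred at crop pixel (323,297), which is full-image (269,244). That puts the basket centre at about (451.5, 424).

```bash
python3 -m creep '[[-1,[4,0.5,0],0],[-1,[8,1,0],0],[-1,[12,1.5,0],0],[-1,[16,2,0],0],[-1,[19.8,2.2,0],0],[-1,[19.8,2.2,0],0],[-1,[19.8,2.2,4],0],[-1,[19.8,2.2,8],0],[-1,[19.8,2.2,12],0],[-1,[19.8,2.2,15],0],[-1,[19.8,2.2,17.8],0],[-1,[19.8,2.2,17.8],0]]'; python3 -m creep '[[-0.3,[0,0,0],0],[-0.2,[0,0,0],0],[-0.2,[0,0,0],0],[-0.2,[0,0,0],0],[-0.2,[0,0,0],0],[-0.2,[0,0,0],0]]'
python3 -c "
from h import *
cv2.imwrite('pics/w2.png',manip.camera('wrist')[:,:,::-1])"
```

```text
clock: 6.1
eef_pos: [449.9, 421.6, 77.0]
eef_rot: [-3.136, -0.0, 2.333]
wrist_force: [-0.2, 0.7, -1.0]
finger_gap: 13.0
finger_force: 20.0
clock: 6.7
eef_pos: [450.9, 423.3, 81.6]
eef_rot: [3.141, -0.0, 2.334]
wrist_force: [-0.1, 0.2, -0.7]
finger_gap: 37.8
finger_force: 0.0
```

View pics/w2.png

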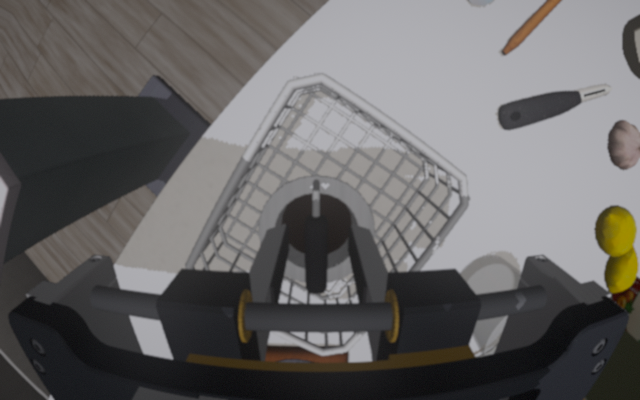

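The filter is free inside the basket, with its rim around (316,225) and the fingers clear of the handle. Next is the lever.

```bash
python3 -m creep '[[-0.2,[0,0,-3],0],[-0.2,[0,0,-7],0],[-0.2,[0,0,-11],0],[0,[0,0,-15],0],[0.2,[0,0,-18],0],[0.2,[0,0,-18],0]]'; python3 -c "
from h import *
x,y,w,a=634.7,199.8,.77,.046
P=np.array([x,y])+R.from_euler('z',w).as_matrix()[:2,:2]@np.array([-19-80*np.cos(a),-80*np.sin(a)]);print(P)
go(*P,250,w+a)"
```

```text
clock: 7.35
eef_pos: [451.7, 424.0, 266.3]
eef_rot: [3.134, 0.0, 2.334]
wrist_force: [0.2, -0.4, 0.5]
finger_gap: 55.6
finger_force: 0.0
[566.24847127 128.30054222]
shift [-29.29 -12.17   1.55] roll 17.39 n 6.4 t 7.35
```

```bash
python3 -m creep '[[0.2,[-29.3,-12.2,1.5],17.4],[0.2,[-29.3,-12.2,1.5],17.4],[0.2,[-29.3,-12.2,1.5],17.4],[0.2,[-29.3,-12.2,1.5],17.4],[0.2,[-29.3,-12.2,1.5],17.4],[0.2,[-29.3,-12.2,1.5],17.4],[0.2,[-29.3,-12.2,1.5],17.4],[0.2,[-29.3,-12.2,1.5],17.4],[0.2,[-29.3,-12.2,1.5],17.4],[0.2,[-29.3,-12.2,1.5],17.4],[0.2,[-29.3,-12.2,1.5],17.4],[0.2,[-29.3,-12.2,1.5],17.4]]'; python3 -c "
from h import *
p=manip.camera_params('wrist');print(p)
cv2.imwrite('pics/w3.png',manip.camera('wrist')[:,:,::-1])
go(566.2,128.3,250,.816)"
```

```text
clock: 8.55
eef_pos: [565.0, 127.2, 245.8]
eef_rot: [-3.141, 0.001, 0.819]
wrist_force: [0.6, -0.2, -0.8]
finger_gap: 56.6
finger_force: 0.0
{'fovy': 65.70646984690485, 'cx': 318.0962129112376, 'cy': 194.85881974913755, 'origin': array([616.96033568, 183.60606538, 411.09216817]), 'attitude': array([ 2.87083471e+00,  7.43257851e-04, -7.52862625e-01])}
shift [ 0.16  0.01 -0.4 ] roll 0.04 n 0.1 t 8.6
```

View pics/w3.png

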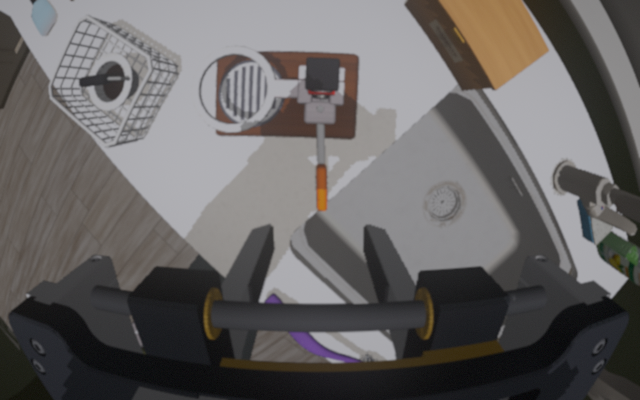

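The filter sits in the basket at (105,85). The orange handle runs from (320,165) to (322,211).

```bash
python3 -c "
from h import *
p=manip.camera_params('wrist')
a,b=watz(320.5,165,123.6,p),watz(322,209,123.6,p);print(a,b,np.linalg.norm(a-b),np.arctan2(*(a-b)[1::-1]))
for u,v in((217,137),(356,137),(357,55)):print(watz(u,v,18,p))
m=b+(a-b)*.48;print(m);go(m[0],m[1],111.6,.816)"
```

```text
[583.86700218 145.27525513 123.6       ] [555.26346377 112.44707564 123.6       ] 43.541380073753615 0.8540597641552405
[499.17662492 252.36406477  18.        ]
[629.66779142 127.0130804   18.        ]
[702.17518215 203.70496173  18.        ]
[568.99316221 128.20460179 123.6       ]
shift [ 0.35  0.23 13.44] roll 0.04 n 2.7 t 8.6
```

```bash
python3 -m creep '[[0.2,[0.2,0.1,4],0],[0.2,[0.2,0.1,8],0],[0.2,[0.2,0.1,11],0],[0.2,[0.2,0.1,13.4],0],[0.2,[0.2,0.1,13.4],0],[-1,[0.2,0.1,13.4],0],[-1,[0.2,0.1,13.4],0],[-1,[0.2,0.1,13.4],0],[-1,[0.2,0.1,13.4],0],[-1,[0.2,0.1,13.4],0],[-1,[0.2,0.1,13.4],0],[-1,[0.2,0.1,13.4],0]]' 40;python3 -m creep '[[-1,[0,0,0],0],[-1,[0,0,0],0],[-1,[0,0,0],0],[-1,[0,0,0],0]]'
```

```text
clock: 9.8
eef_pos: [567.4, 127.9, 112.6]
eef_rot: [3.141, -0.0, 0.815]
wrist_force: [-0.5, -0.4, 1.2]
finger_gap: 10.7
finger_force: 40.0
clock: 10.2
eef_pos: [567.3, 127.9, 112.5]
eef_rot: [3.141, -0.0, 0.815]
wrist_force: [-0.9, -0.5, 3.7]
finger_gap: 10.6
finger_force: 40.0
```

```bash
python3 -m creep '[[-1,[0,0,-1],0],[-1,[0,0,-2],0],[-1,[0,0,-3],0],[-1,[0,0,-4],0],[-1,[0,0,-5],0],[-1,[0,0,-6],0],[-1,[0,0,-6.6],0],[-1,[0,0,-6.6],0],[-1,[0,0,-6.6],0],[-1,[0,0,-6.6],0]]'
python3 -c "
from h import *
print(manip.camera_params('wrist'))
w=manip.camera('wrist');s=manip.camera('scene');t=manip.camera('top')
np.savez('l1.npz',w=w,s=s,t=t)
r=lambda i,f:cv2.resize(i[:,:,::-1],None,fx=f,fy=f,interpolation=2)
a=r(s[110:190,265:355],5);b=r(w[20:120,265:375],4);h=max(len(a),len(b))
pad=lambda i:cv2.copyMakeBorder(i,0,h-len(i),0,0,0)
c=np.hstack([pad(a)[:,:360],pad(b)]);print(c.shape);cv2.imwrite('pics/l1.png',c)"
```

```text
clock: 11.2
eef_pos: [567.3, 128.0, 178.1]
eef_rot: [-3.141, 0.0, 0.815]
wrist_force: [2.4, 1.7, -3.5]
finger_gap: 10.6
finger_force: 40.0
{'fovy': 65.70646984690485, 'cx': 318.0962129112376, 'cy': 194.85881974913755, 'origin': array([619.3136162 , 184.18337431, 343.33455221]), 'attitude': array([ 2.87135300e+00,  4.52996234e-04, -7.56346394e-01])}
(400, 800, 3)
```

View pics/l1.png

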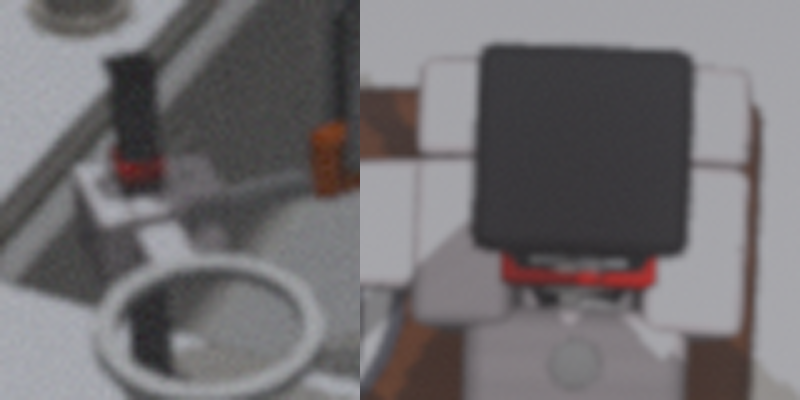

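The left half of the crop (scene) shows the band's lower edge at about (138,183) and the post meeting the collar top at about (135,197). The collar is still a few mm below the band. I'll compare this with the model's prediction.

```bash
python3 -c "
from h import *
x,y,w=634.7,199.8,.77;c,s=np.cos(w),np.sin(w)
W=lambda l:np.array([x+c*l[0]-s*l[1],y+s*l[0]+c*l[1],l[2]])
sp=lambda P:((proj('scene',P)[0]+[.1,.4]-[265,110]+.5)*5-.5).round(0)
p=manip.camera_params('wrist');M=R.from_euler('xyz',p['attitude']).as_matrix();f=200/np.tan(np.radians(p['fovy']/2))
def wp(P):
    q=(P-p['origin'])@M;r=np.hypot(*q[:2]);th=np.arctan2(r,q[2]);u=q[:2]/r*th*f+[p['cx'],p['cy']]
    return ((u-[265,20]+.5)*4-.5+[360,0]).round(0)
for n,l in [('band low +y mid',(0,9.5,191.9)),('band top',(0,9.5,199.9)),('bandlow corner++',(9.5,9.5,191.9)),('bandlow +-x',(-9.5,9.5,191.9)),('bandlow --',(-9.5,-9.5,191.9))]+[(f'post {z}',(0,8,z)) for z in(181,185,189)]+[(f'collar {a}{z}',(22*a[0],22*a[1],z)) for z in(181,185,189) for a in((1,1),(-1,1),(-1,-1),(1,-1))]+[('posttop'+str(a),(8*a[0],8*a[1],236)) for a in((1,1),(-1,1),(-1,-1),(1,-1))]: print(n,sp(W(l)),wp(W(l)))
"
```

```text
band low +y mid [144. 176.] [499. 185.]
band top [143. 160.] [495. 176.]
bandlow corner++ [121. 181.] [503. 110.]
bandlow +-x [167. 171.] [496. 262.]
bandlow -- [153. 146.] [654. 269.]
post 181 [144. 196.] [516. 198.]
post 185 [144. 188.] [515. 193.]
post 189 [143. 180.] [513. 189.]
collar (1, 1)181 [101. 227.] [417.  36.]
collar (-1, 1)181 [207. 204.] [402. 361.]
collar (-1, -1)181 [174. 145.] [739. 376.]
collar (1, -1)181 [ 72. 167.] [754.  50.]
collar (1, 1)185 [101. 219.] [413.  28.]
collar (-1, 1)185 [207. 196.] [398. 361.]
collar (-1, -1)185 [174. 137.] [743. 376.]
collar (1, -1)185 [ 71. 159.] [759.  43.]
collar (1, 1)189 [100. 211.] [409.  20.]
collar (-1, 1)189 [206. 188.] [393. 361.]
collar (-1, -1)189 [173. 129.] [748. 377.]
collar (1, -1)189 [ 70. 151.] [763.  35.]
posttop(1, 1) [116.  84.] [491.  27.]
posttop(-1, 1) [156.  76.] [482. 203.]
posttop(-1, -1) [144.  55.] [670. 211.]
posttop(1, -1) [105.  63.] [677.  35.]
```

```bash
python3 -c "
import numpy as np,cv2
a=np.load('l1.npz')['s'].astype(int);b=cv2.imread('pics/scene0.png')[:,:,::-1].astype(int)
for n,i,r in(('now',a,range(136,158)),('start',b,range(136,180))):
  print(n,'cols 287-299: gray / redness')
  for v in r: print(v,i[v,287:300].mean(1).astype(int),(i[v,287:300,0]-i[v,287:300,1]))
"
```

```text
now cols 287-299: gray / redness
136 [88 62 45 48 45 47 46 45 54 58 64 70 65] [ 0  2  1  2  1 -1  2  6  1 -1  2  0  0]
137 [103  71  46  48  44  48  44  45  47  57  64  70  70] [-2 -2  2 -5  3  0  4  3  5 -1  5  1  2]
138 [97 70 44 42 45 40 45 41 46 60 64 70 74] [ 4  4  1  3 -1  4  1  0  3  0 -3  0  1]
139 [85 56 41 45 48 45 47 53 47 56 64 70 78] [14 13  4  1  0  0 -1  0  5  2  4 -3  2]
140 [80 57 46 47 43 43 43 48 43 53 62 74 78] [22 23 13  2 -2 -3 -3  2  4  6  7  5  0]
141 [76 56 48 48 50 46 49 48 47 49 68 81 88] [19 32 23  7  3  3  9  7 18 23 21 10  3]
142 [90 66 58 57 56 53 52 52 52 58 75 87 98] [19 34 43 34 31 26 22 26 29 37 28 19  3]
143 [96 75 64 68 54 53 52 52 54 57 69 92 98] [18 43 64 61 66 50 44 38 35 39 29 15  9]
144 [87 70 60 56 54 58 54 52 49 49 70 84 99] [10 30 55 63 56 50 43 39 37 34 25 16  7]
145 [83 66 55 58 54 51 52 50 47 47 66 84 94] [ 4 16 32 41 42 36 34 28 28 21 14 10  4]
146 [90 75 55 51 45 48 48 47 48 52 64 80 91] [ 1  8 17 24 23 19 20 15 12  7  4  2  3]
147 [106  88  64  49  45  52  45  52  49  52  70  80  93] [ 5  5  6 11 13  8  9  4  2  3  3  4  3]
148 [107 
[... 4203 characters left out ...]
  0  1]
173 [105 102 100  82  65  54  55  64  74  75  93 105 123] [ 2  3  3  3  3 -1  0  0  0  0  1  1  3]
174 [117 116 118 110  97  85  91 104 115 126 135 146 150] [ 0  4  3  4  2  0 -1 -3  0 -2 -1  1 -2]
175 [141 146 149 144 128 116 129 142 146 155 154 162 160] [ 2  0  2  0 -2  0  1  1 -1 -1  1  1 -3]
176 [157 161 162 157 147 133 143 158 163 164 161 160 158] [-3  0 -2 -4 -4  3 -1  1  0 -2 -3 -1 -3]
177 [154 161 166 161 157 142 142 147 156 152 150 143 134] [ 1 -1 -3  0 -2  0  1 -3 -1 -1  2  2  2]
178 [146 160 159 155 154 135 127 132 136 126 123 116 107] [ 2 -1 -1 -4  0  2  1  2  1  2 -1  3  2]
179 [127 146 145 141 133 113 104 105 109 106 109 113 101] [ 3  0 -1  3  1  2  4  0  6  2  2  2  2]
```

```bash
cat > red.py <<'E'
from h import *
i=np.mean([manip.camera('scene').astype(float) for _ in range(4)],0)
g=i[138:152,289:296].mean((1,2)); r=(i[...,0]-i[...,1])[138:152,289:296].mean(1)
print("rows138.. red",r.round().astype(int),"gray",g.round().astype(int),"sum",r.clip(2).sum().round())
w=np.mean([manip.camera('wrist').astype(float) for _ in range(4)],0)
print("wrist red px",((w[...,0]-w[...,1])[75:105,295:335]>40).sum(), "z",manip.read_state()["eef_pos"][2])
E
python3 red.py
python3 -m creep '[[-1,[0,0,-0.4],0],[-1,[0,0,-0.4],0],[-1,[0,0,-0.4],0]]' >/dev/null; python3 red.py
python3 -m creep '[[-1,[0,0,-0.4],0],[-1,[0,0,-0.4],0],[-1,[0,0,-0.4],0]]'  >/dev/null; python3 red.py
python3 -m creep '[[-1,[0,0,-0.4],0],[-1,[0,0,-0.4],0],[-1,[0,0,-0.4],0]]'  >/dev/null; python3 red.py
python3 -m creep '[[-1,[0,0,-0.4],0],[-1,[0,0,-0.4],0],[-1,[0,0,-0.4],0]]' ; python3 red.py
```

```text
rows138.. red [ 1  0  1  9 31 50 48 36 19  7  2  0  1  0] gray [ 46  47  46  48  53  59  55  51  49  51  69 106 141 155] sum 215.0
wrist red px 136 z 178.37926536363432
rows138.. red [ 1  0  2  9 31 52 48 34 16  3  0 -1  0  1] gray [ 46  46  47  48  54  57  55  52  61  97 135 154 153 134] sum 207.0
wrist red px 127 z 182.36011543796556
rows138.. red [ 1  1  2 10 31 51 44 22  8  2  1  2  3  1] gray [ 47  46  46  49  53  58  60  83 121 149 157 144 121 110] sum 182.0
wrist red px 127 z 186.304680785658
rows138.. red [ 1  1  2  9 31 38 21  5  1  1  2  2  2  2] gray [ 47  46  45  48  55  77 112 143 156 150 127 108 113 123] sum 122.0
wrist red px 117 z 190.31020112329313
clock: 14.15
eef_pos: [567.2, 128.0, 194.4]
eef_rot: [3.142, 0.0, 0.815]
wrist_force: [3.1, 2.2, -3.9]
finger_gap: 10.5
finger_force: 40.0
rows138.. red [1 0 2 2 4 4 1 0 1 2 2 2 1 1] gray [ 47  46  46  58  92 132 153 154 136 112 108 121 127 122] sum 32.0
wrist red px 112 z 194.32052012358778
```

Red starts to disappear at TCP z of about 185–186, which means the collar is level with the band there. I'll lower to that height and hold.

```bash
python3 -m creep '[[-1,[0,0,0.4],0],[-1,[0,0,0.88],0],[-1,[0,0,0.88],0],[-1,[0,0,0.88],0],[-1,[0,0,0.88],0],[-1,[0,0,0.88],0],[-1,[0,0,0.88],0]]'; python3 red.py
python3 -m creep '[[-1,[0.03,0.69,0],-1],[-1,[0.12,1.38,0],-2],[-1,[0.27,2.06,0],-3],[-1,[0.48,2.72,0],-4],[-1,[0.75,3.36,0],-5],[-1,[0.75,3.36,0],-5],[-1,[0.75,3.36,0],-5]]'; python3 red.py
```

```text
clock: 15.25
eef_pos: [567.2, 128.0, 185.5]
eef_rot: [-3.141, 0.0, 0.815]
wrist_force: [3.1, 3.0, -4.2]
finger_gap: 10.9
finger_force: 40.0
rows138.. red [ 1  0  2  9 31 51 46 26 10  3  0  2  2  2] gray [ 46  46  47  48  53  57  58  73 109 141 154 149 128 109] sum 190.0
wrist red px 128 z 185.61103884444228
clock: 16.35
eef_pos: [596.6, 110.6, 185.3]
eef_rot: [-3.141, 0.0, 1.251]
wrist_force: [-0.2, 4.4, -4.1]
finger_gap: 10.6
finger_force: 40.0
rows138.. red [ 0  2  3 14 38 56 47 25 10  2  0  1  2  2] gray [ 46  46  47  50  56  59  60  77 114 145 155 150 129 110] sum 207.0
wrist red px 112 z 185.5982379193275
```

```bash
python3 -m creep '[[-1,[0.03,0.69,0],-1],[-1,[0.12,1.38,0],-2],[-1,[0.27,2.06,0],-3],[-1,[0.48,2.72,0],-4],[-1,[0.75,3.36,0],-5],[-1,[1.07,3.98,0],-6],[-1,[1.07,3.98,0],-6],[-1,[1.07,3.98,0],-6]]'; python3 red.py
```

```text
clock: 17.55
eef_pos: [637.6, 108.4, 185.4]
eef_rot: [-3.14, -0.0, 1.776]
wrist_force: [-5.5, 5.0, -5.2]
finger_gap: 10.6
finger_force: 40.1
rows138.. red [ 1  0  3 15 38 57 48 26 10  2  0  1  2  3] gray [ 45  46  45  48  55  57  58  77 114 145 156 149 128 109] sum 210.0
wrist red px 86 z 185.2983732911263
```

```bash
python3 -m creep '[[-1,[0.03,0.69,0],-1],[-1,[0.12,1.38,0],-2],[-1,[0.27,2.06,0],-3],[-1,[0.48,2.72,0],-4],[-1,[0.75,3.36,0],-5],[-1,[0.94,3.75,0],-5.6],[-1,[0.94,3.75,0],-5.6],[-1,[0.94,3.75,0],-5.6]]'; python3 red.py
```

```text
clock: 18.75
eef_pos: [671.5, 125.2, 185.4]
eef_rot: [-3.138, -0.003, 2.264]
wrist_force: [-12.2, 4.7, -1.3]
finger_gap: 10.5
finger_force: 40.1
rows138.. red [ 0  0  2 14 38 57 47 25 10  2  0  1  2  2] gray [ 46  45  46  48  54  57  58  78 116 145 155 149 128 109] sum 208.0
wrist red px 4 z 185.36313268917158
```

```bash
python3 -m creep '[[-1,[0,0,0],0],[-1,[0,0,0],0],[-1,[0,0,0],0]]'; python3 -c "
from h import *
s=manip.camera('scene');t=manip.camera('top')
r=lambda i:cv2.resize(i[:,:,::-1],(400,300),interpolation=2)
cv2.imwrite('pics/fin.png',np.hstack([r(s[110:260,200:400]),r(t[130:295,210:430])]))"
```

```text
clock: 19.45
eef_pos: [671.5, 125.2, 185.4]
eef_rot: [-3.138, -0.003, 2.264]
wrist_force: [-12.5, 3.2, -0.7]
finger_gap: 11.1
finger_force: 40.1
```

View pics/fin.png

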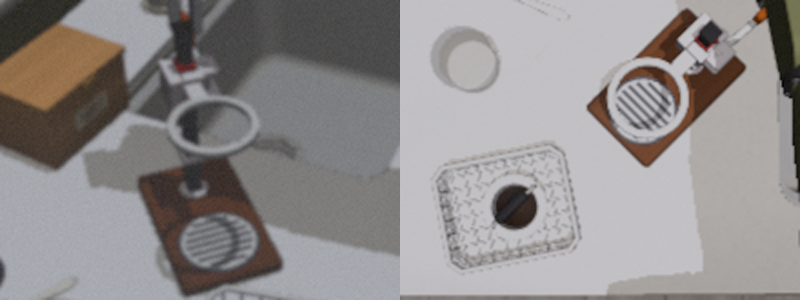

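The last picture shows the lever closed and the collar right under the band at (187,65). The filter is centred in the basket at (513,205), and the tumbler is where it was at (470,62).

```bash
python3 -c "
from cell import manip
print(manip.sign_off())"
```

```text
the job is handed in; nothing more can be done
None
```

I handed the job in at about 19.5 s, but sign-off gave no verdict: the filter is in the basket, the lever is closed (about 1.49 rad) and still gripped at 40 N, the collar is level with the band by camera estimate, and the tumbler is untouched.

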